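# Slide the pepper mill home into its dock

### The arm

A 6-joint arm with a two-finger parallel gripper is mounted at the origin on a cart in front of the work surface, level with it; the furniture and walls round the work are solid. World frame = base frame: x ahead of the robot, y to its left, z up, the work surface at z = 0. Lengths are in mm, angles in rad, forces in N, time in s.
With the tool pointing down it reaches from about 350 to 975 mm from the base axis. Payload 7.1 kg.
Tool frame: the origin (TCP) lies midway between the tips of the shut fingers; the grasp point (between the pads) lies 19 mm behind it (ctrl.hold_point_z is the distance from the TCP to the grasp point, in mm); z points along the fingers, y is the direction in which the jaws open and shut (so a half turn about z gives the same grasp; the last joint's range is limited). The gripper opens to 88 mm and grips with 3 to 60 N. Pads are 20 mm wide; open, the fingers measure 115 mm over their backs; the gripper's body (75 mm by 178 mm) begins 61 mm behind the grasp point.
Start: joints at [1.12, 0.423, 1.63, -0, 1.089, -0.019], TCP at [261.534, 567.631, 222.675] pointing down, gripper open.
Joint ranges: [-3, 3], [-0.9, 2.11], [0.09, 2.58], [-1.31, 4.45], [0.11, 2.69], [-2.54, 2.54]. Speed limits (rad/s): [2.39, 2.39, 3.01, 3.14, 3.14, 3.14].

### API

Orientations are given as a rotation vector (axis times angle).
In Python, from workcell import ctrl, eyes gives the robot as it stands.
- The arm moves only by the tool move_arm, never from a script. Its argument "deltas" is a list of rows, each a list of 6 numbers: the shift along the tool's x, y, z in mm, then the turn, a rotation vector about the tool's x, y, z in rad. A call has 1 to 5 rows; each row shifts and turns the pose as measured when the row begins, along the tool's axes as they then stand; what a row does not reach is not made up. A row lasts 1/12 s, in which the tool goes at most 41.7 mm and 7.16 degrees, less where a joint would pass 70% of its speed; a pose out of reach is approached as far as the arm can. A call is refused whole if a number of a shift passes 41.7 or a number of a turn 0.125, either way. A call with a gripper value outside its range is refused whole. "hand" is the closure, from -1 (fully open) to 1 (shut), set as the call begins (left out, the last holds). The fingers move at their own pace and stop on an object; the grip force is fixed at half the most. Time passes only in rows, so rows that do not move let the fingers close. It gives the time, the measured TCP pose, the force and the opening at its end, in the units of the state.
- ctrl.get_obs(): the state, without advancing time (a new reading comes with each control period).
- eyes.get_image(name): name is "scene" or "top" or "wrist"; returns a dict with "frame" (384x512x3 uint8, red, green, blue), "range_z" (384x512 float32, mm along the optical axis (not along the pixel's ray), 0 where there is no reading), "fx", "fy", "cx", "cy" (pixels), "cam_to_world" (4x4, takes a point from camera to world coordinates). Camera axes: x right, y down, z forward; pixel columns grow to the right and rows downward; lengths in mm; the calibration is good to about 2 mm. A picture is of the moment at which its call begins.
- ctrl.close_job(): hands the job in, once; it reports no verdict.
The state is a dict: "t": time; "qpos": joint angles; "qvel": joint speeds; "joint_torque": joint torques, N m; "ee_pos": TCP position; "orientation": TCP orientation; "ft_force": force on the tool from outside, world axes, zero at the start; "moment": the same for the moment, N m; "width": finger opening in mm.
Only numpy, scipy, OpenCV 4.12 (cv2) and the standard library are available. Lean on these libraries where they do the work, as an engineer would, in place of code of your own. Each camera call takes 0.05 s, during which the arm holds its last target.

### The job

Put away the tall pepper mill that stands at the left of the docks: slide it into its place, the wider and empty one of the two U-shaped wooden docks, gently pushing it along the worktop through the dock's open side until its whole foot is inside the dock. Only push it: do not squeeze it, lift it or let it tip (a push low on its body keeps it upright). Leave the salt shaker in its own dock and the mug, the bowl and the candle jar where they are.

Things in the scene. Friction and masses are not known exactly. Their poses are not given: they have to be found in the camera images.
- pepper_mill: Loose pepper mill of dark turned wood, round, 170 mm tall, 58 mm across at the foot (widest), about 50 mm at its head; about 0.18 kg. Friction on the worktop may be high: a push higher than 25 mm above it can tip the mill. Upright, a gripper's body meets the head before the fingertips meet the foot; leaning back 35 to 40 degrees clears it. Origin: centre of its underside; z along its axis.
- mill_mid (a point): Point on the pepper mill's axis, half-way up (85 mm above its underside).
- mill_dock: The mill's dock, empty: low U-shaped fence of brown wood fixed to the worktop, no floor; walls 28 mm high, 12 mm thick; inside 84 mm wide (its x) by 80 mm deep (its y). Origin on the worktop at the bay's centre; +y points out of the open side, roughly to the robot's left (mouth at y = +40 mm, back wall's inner face at y = -40 mm). The two docks may swap places.
- shaker_dock: The salt shaker's dock: the same kind of fence, inside only 60 mm wide and 80 mm deep, same frame (origin on the worktop at the bay's centre, +y out of the open side). The salt shaker stands in it.
- salt_shaker: Salt shaker, 44 mm across, 90 mm tall, grey top and clear body, loose in the narrower dock. Origin at the centre of its underside.
- mug: Cream mug with a handle, 100 mm tall, behind the work. Origin at the centre of its underside.
- bowl: Small white bowl, 105 mm across, 51 mm high, to the right, near the worktop's front edge. Origin at the centre of its underside.
- candle: Candle in a clear glass jar, 76 mm across, 90 mm tall, to the right of the docks. Origin at the centre of its underside.
Things that resemble listed ones, but are neither listed nor needed, are in the scene too. What is shaped like the pepper_mill but red is not meant. What is shaped like the mill_dock but turquoise is not meant.

How it is judged:
By the outcome, as a careful person would: the job done as asked, in the order asked, and still so for the second after the job is handed in, with the robot touching nothing.
It also fails if it takes over 54 s, if anything falls off the work surface, if the arm or the gripper's body presses on something with over 40 N, if the wrist force passes 120 N, or if a joint passes its speed limit or range.

## Working session

There is one attempt and no reset: what is moved stays moved. The work goes in short steps, Python scripts to look and compute and a tool call to move; the robot and the scene stay as the last step left them, time stands still between calls to the robot, and variables do not carry over. Pictures are saved under pics/ and viewed, and the job is handed in when it is done.

Besides the shell and the picture viewer there is one more tool, called as name(argument=value, ...), one argument or row to a line, values as JSON. move_arm: Moves the arm, as the interface text tells. Its arguments: {"type":"object","properties":{"deltas":{"type":"array"},"hand":{"type":"number"}},"required":["deltas"]}

```bash
mkdir -p pics; cat > h.py <<'E'
import numpy as np,cv2,pickle
from workcell import ctrl,eyes
def grab(n,tag):
    d=eyes.get_image(n); pickle.dump(d,open(f'pics/{tag}.pkl','wb'))
    cv2.imwrite(f'pics/{tag}.png',d['frame'][:,:,::-1]); return d
def load(tag): return pickle.load(open(f'pics/{tag}.pkl','rb'))
def cloud(d):
    z=d['range_z'];v,u=np.indices(z.shape)
    P=np.stack([(u-d['cx'])/d['fx']*z,(v-d['cy'])/d['fy']*z,z,np.ones_like(z)],-1)
    W=(P@np.array(d['cam_to_world']).T)[...,:3]; W[z==0]=np.nan; return W
E
python3 - <<'E'
from h import *
a=grab('scene','s0');b=grab('top','t0')
cv2.imwrite('pics/st.png',cv2.resize(np.hstack([a['frame'],b['frame']])[:,:,::-1],(800,300)))
print(ctrl.get_obs()); print(b['cam_to_world'],a['cam_to_world'])
E
```

```text
{'t': 0.1, 'qpos': array([ 1.11999032e+00,  4.23780805e-01,  1.63061629e+00, -2.05725521e-05,
        1.08858584e+00, -1.90033507e-02]), 'qvel': array([ 3.73884043e-04, -3.09665531e-03, -2.07611387e-03, -2.39943178e-05,
        1.85306342e-03, -2.92175618e-06]), 'joint_torque': array([ 5.55066742e-05, -5.45616174e+01, -2.74325430e+01,  6.44264510e-02,
        1.89202290e-02, -2.44107804e-05]), 'ee_pos': array([261.33135194, 567.18553   , 221.96812967]), 'orientation': array([-6.72936512e-01, -3.06836024e+00,  2.13033156e-03]), 'ft_force': array([-0.53891287,  0.88341087,  0.15458623]), 'moment': array([0.05880826, 0.01575525, 0.02980161]), 'width': 87.64521587780933}
[[ 4.03183317e-03 -9.95616440e-01  9.34432890e-02  4.94981583e+02]
 [-9.99989221e-01 -3.79902999e-03  2.66913754e-03 -5.28320343e+01]
 [-2.30244335e-03 -9.34530433e-02 -9.95621026e-01  1.21900082e+03]
 [ 0.00000000e+00  0.00000000e+00  0.00000000e+00  1.00000000e+00]] [[-7.62322399e-01 -3.11508983e-01  5.67297730e-01  6.67085008e+01]
 [-6.46905493e-01  3.93081895e-01 -6.53452299e-01  5.29446290e+02]
 [-1.94382057e-02 -8.65129342e-01 -5.01172005e-01  5.13999383e+02]
 [ 0.00000000e+00  0.00000000e+00  0.00000000e+00  1.00000000e+00]]
```

View pics/t0.png

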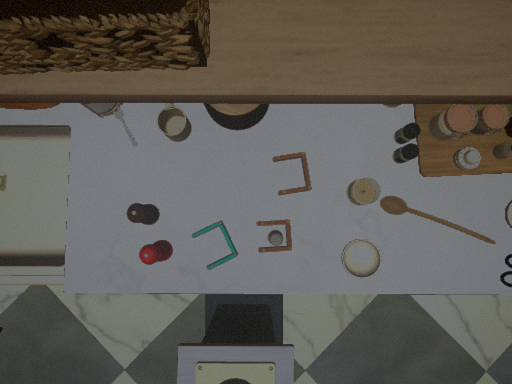

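View pics/s0.png

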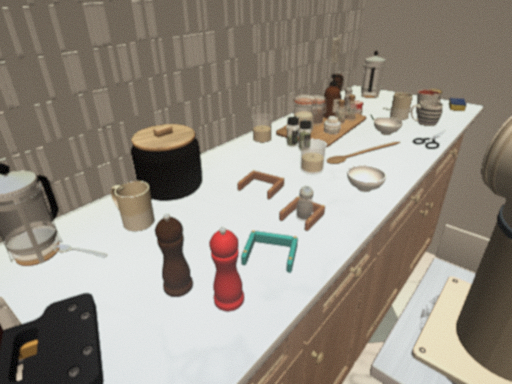

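The top view shows the dark mill at about (143,213) and a red look-alike at (150,254). The empty brown dock is at about (292,173), the narrow brown dock with the shaker at (276,236), and the turquoise decoy at (217,245). The dark mill and the empty brown dock are the ones that fit the description. Next I'll measure them and confirm with a crop.

```bash
python3 - <<'E'
from h import *
d=load('t0');W=cloud(d);f=d['frame'].astype(int)
def reg(x0,x1,y0,y1):
    m=np.zeros(W.shape[:2],bool);m[y0:y1,x0:x1]=1;return m
Z=W[...,2]
print('table z',np.nanmedian(Z[180:190,200:250]))
for n,r in dict(mill=(120,162,195,228),red=(132,178,236,270),dock=(268,316,148,198),sdock=(254,296,216,256),turq=(188,242,216,272),mug=(155,190,105,142),candle=(345,382,175,208),bowl=(338,384,235,280)).items():
    m=reg(*r)&(Z>12)
    P=W[m];print(n,m.sum(),np.nanmin(P,0).round(),np.nanmax(P,0).round(),)
m=reg(120,162,195,228)&(Z>150);print('mill head',np.nanmean(W[m],0),m.sum(),np.nanmin(W[m],0),np.nanmax(W[m],0))
# scene view mill cloud
s=load('s0');S=cloud(s)
m=np.zeros(S.shape[:2],bool);m[212:298,150:200]=1;m&=(S[...,2]>8)&(S[...,2]<180)&(s['frame'].max(-1)<110)
P=S[m]
for a,b in((5,20),(20,40),(80,100),(140,170)):
    q=P[(P[:,2]>a)&(P[:,2]<b)]; 
    from scipy.optimize import least_squares
    o=least_squares(lambda p:np.hypot(q[:,0]-p[0],q[:,1]-p[1])-p[2],[*(q[:,:2].mean(0)+[10,-10]),26],loss='soft_l1');print(a,b,len(q),o.x.round(1))
# dock
m=reg(268,316,148,198)&(Z>15)&(Z<40);P=W[m][:,:2].astype(np.float32)
print('dock rect',cv2.minAreaRect(P),len(P))
big=cv2.resize(d['frame'][90:290,110:330,::-1],None,fx=3,fy=3,interpolation=cv2.INTER_CUBIC);cv2.imwrite('pics/crop.png',big)
E
```

```text
table z 0.5753625500256021
mill 546 [483. 216.  12.] [538. 264. 171.]
red 577 [386. 177.  12.] [439. 232. 172.]
dock 445 [ 567. -207.   13.] [ 685. -104.   36.]
sdock 603 [ 410. -153.   13.] [495. -60.  94.]
turq 440 [361.  -5.  13.] [492. 119.  34.]
mug 654 [716. 129.  12.] [813. 206. 106.]
candle 820 [ 535. -406.   12.] [ 612. -308.   95.]
bowl 1157 [ 342. -390.   12.] [ 445. -286.   57.]
mill head [512.06203831 240.39761397 156.59059303] 209 [493.71678856 219.92636832 150.00625356] [533.23697587 262.58615082 171.11645056]
5 20 195 [594.  184.9 129. ]
20 40 210 [594.8 185.4 128.9]
80 100 150 [509.6 245.9  18.1]
140 170 388 [504.  249.8  13.7]
dock rect ((626.2872314453125, -155.81719970703125), (108.78138732910156, 91.51911926269531), 8.901585578918457) 437
```

View pics/crop.png

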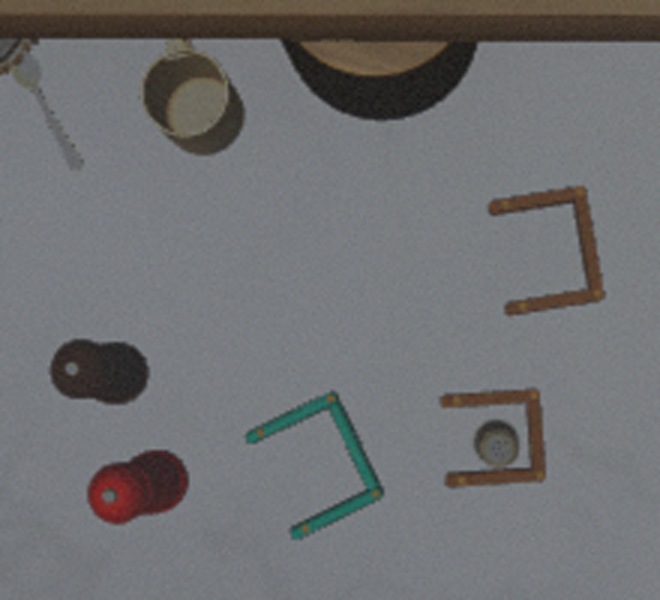

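```bash
python3 - <<'E'
from h import *
from scipy.optimize import least_squares
d=load('t0');W=cloud(d);s=load('s0');S=cloud(s)
def fit(q,r,g):
    o=least_squares(lambda p:np.hypot(q[:,0]-p[0],q[:,1]-p[1])-r,g,loss='soft_l1',f_scale=2);return o.x.round(1),len(q),np.abs(o.fun).mean().round(1)
m=np.zeros(W.shape[:2],bool);m[195:230,120:165]=1;P=W[m]
# top-view boundary: finial
q=P[P[:,2]>163];print('finial',q.mean(0),len(q))
P=S.reshape(-1,3);P=P[np.hypot(P[:,0]-510,P[:,1]-242)<50]
for a,b,r in((3,10,29),(10,20,29),(20,35,27),(135,155,25)):
    q=P[(P[:,2]>a)&(P[:,2]<b)];print(a,b,fit(q,r,[510,242]), q.min(0).round(),q.max(0).round())
# foot silhouette in top image
g=d['frame'].astype(int)[200:228,122:165].max(-1); print(g[::3,::2])
# pot
m=(S[...,2]>10)&(S[...,0]>600)&(S[...,1]>-60)&(S[...,1]<140)&(S[...,2]<180);q=S[m];print('pot',q.min(0),q.max(0))
print([n for n in dir(ctrl) if n[0]!='_'])
E
```

```text
finial [512.52306285 240.8973155  168.04805662] 20
3 10 (array([508.5, 246.4]), 84, np.float64(0.7)) [479. 224.   3.] [517. 282.  10.]
10 20 (array([510.4, 245.2]), 179, np.float64(1.4)) [479. 220.  10.] [530. 276.  20.]
20 35 (array([509.6, 245.4]), 139, np.float64(0.7)) [481. 229.  20.] [516. 273.  35.]
135 155 (array([514.1, 242.5]), 366, np.float64(2.5)) [486. 223. 135.] [527. 269. 155.]
[[126 129 128 129 130 130 127 131 130 129 132 126 129 130 129 129 132 131
  133 130 130 126]
 [126 130 126 127 132 126  77  62  64 100 128 132 130 127 131 130 128 128
  127 131 132 131]
 [131 126 127 130  56  52  51  50  50  45  41  41  41  45  46  46  44 126
  130 129 131 131]
 [127 131 132  56  52  53  49  54  53  54  50  44  46  46  47  45  40  39
   76 133 131 128]
 [127 126 104  57  52 108 112  61  46  55  51  45  44  47  43  46  40  42
   43 129 130 135]
 [126 128 129  51  56  53  64  55  54  51  47  45  43  43  43  42  41  42
   49 130 129 129]
 [128 129 129  72  51  55  56  54  53  58  55  44  41  42  38  40  44  46
   66 130 127 125]
 [130 127 129 131 101  55  52  50  51  44  46  49  52  48  40  42  48  82
  133 128 128 129]
 [127 131 127 128 128 126 131 129 129 132 129 104  75  74  74  99 126 131
  129 129 126 129]
 [127 128 128 128 124 127 127 131 130 131 131 127 129 125 132 128 127 130
  131 126 129 129]]
pot [728.24399367 -59.97220792  10.00776077] [947.11437968 139.98595623 179.97630144]
['Unreachable', 'close_job', 'get_obs', 'hold_point_z']
```

```bash
cat > plan.py <<'E'
from h import *
from scipy.spatial.transform import Rotation as Rn
def tgtR(phi,lean):  # phi deg: push dir (sin,-cos); lean back
    p=np.radians(phi);l=np.radians(lean)
    d=np.array([np.sin(p),-np.cos(p),0]);z=d*np.sin(l)+np.array([0,0,-np.cos(l)])
    y=np.array([np.cos(p),np.sin(p),0]);x=np.cross(y,z);return Rn.from_matrix(np.c_[x,y,z])
def plan(pos,phi,lean,o=None):
    o=o or ctrl.get_obs();R0=Rn.from_rotvec(o['orientation']);R1=tgtR(phi,lean)
    rv=(R0.inv()*R1).as_rotvec();dp=np.array(pos)-o['ee_pos']
    n=int(np.ceil(max(np.linalg.norm(rv)/.12,np.linalg.norm(dp)/38,1)))
    out=[];
    for i in range(n):
        Ri=R0*Rn.from_rotvec(rv*i/n);out.append(np.r_[Ri.inv().apply(dp/n).round(1),(rv/n).round(3)].tolist())
    print(n,'t',o['t'],'rem',dp.round(1),'ang',np.degrees(np.linalg.norm(rv)).round(1))
    for r in out:print(r)
E
python3 - <<'E'
from plan import *
for n in('s0','t0'):
    S=cloud(load(n));m=(S[...,2]>40)&(S[...,0]>300)&(S[...,0]<760)&(S[...,1]>270)&(S[...,1]<560)
    q=S[m];
    if len(q):
        H,_,_=np.histogram2d(q[:,0],q[:,1],bins=[range(300,761,46),range(270,561,29)]);print(H.astype(int));print(q[:,2].max())
plan((470,400,220),0,38)
E
```

```text
[[ 0  0  0  0  0  0  0  0  0  0]
 [ 0  0  0  0  0  0  0  0  0  0]
 [ 0  0  0  0  0  0  0  0  0  0]
 [ 0  0  0  0  0  0  0  0  0  0]
 [31  0  0  0  0  0  0  0  0  0]
 [ 0  0  0  0  0  0  0  0  0  0]
 [ 0  0  0  0  0  0  0  0  0  0]
 [ 0  0  0  0  0  0  0  0  0  0]
 [ 0  0  0  0  0  0  0  0  0  0]
 [ 0  0  0  0  0  0  0  0  0  0]]
55.90990262131311
[[  0   0   0   0   0   0   0   0   0   0]
 [  0   0   0   0   0   0   0   0   0   0]
 [  0   0   0   0   0   0   0   0   0   0]
 [  0   0   0   0   0   0   0   0   0   0]
 [  0   0   0   0   0   0   0   0   0   0]
 [  0   0   0   0   0   0   0   0   0   0]
 [  0   0   0   0   0   0   0   0   0   0]
 [  0   0   0   0   0   0   0   0   0   0]
 [900 414  17   0   0   0   0   0   0   0]
 [  0   0   0   0   0   0   0   0   0   0]]
680.8543170898421
11 t 0.1 rem [ 208.7 -167.2   -2. ] ang 74.4
[-23.6, -5.9, 0.2, 0.034, -0.053, 0.1]
[-24.0, -3.5, 1.6, 0.034, -0.053, 0.1]
[-24.1, -1.0, 3.0, 0.034, -0.053, 0.1]
[-23.9, 1.5, 4.3, 0.034, -0.053, 0.1]
[-23.3, 4.1, 5.4, 0.034, -0.053, 0.1]
[-22.5, 6.5, 6.5, 0.034, -0.053, 0.1]
[-21.4, 9.0, 7.4, 0.034, -0.053, 0.1]
[-19.9, 11.3, 8.1, 0.034, -0.053, 0.1]
[-18.2, 13.5, 8.7, 0.034, -0.053, 0.1]
[-16.3, 15.5, 9.2, 0.034, -0.053, 0.1]
[-14.2, 17.3, 9.4, 0.034, -0.053, 0.1]
```

move_arm(
  deltas=[
    [-23.6,-5.9,0.2,0.034,-0.053,0.1],
    [-24,-3.5,1.6,0.034,-0.053,0.1],
    [-24,-1,3,0.034,-0.053,0.1],
    [-24,1.5,4.3,0.034,-0.053,0.1],
    [-23,4,5.4,0.034,-0.053,0.1],
  ],
  hand=0.1,
)

```text
t: 0.52
ee_pos: [355.5, 487.6, 220.9]
orientation: [1.326, 2.572, -0.337]
ft_force: [-0.0, 0.4, -0.5]
width: 58.3
```

move_arm(
  deltas=[
    [-22.5,6.5,6.5,0.034,-0.053,0.1],
    [-21.4,9,7.4,0.034,-0.053,0.1],
    [-20,11.3,8.1,0.034,-0.053,0.1],
    [-18.2,13.5,8.7,0.034,-0.053,0.1],
    [-16.3,15.5,9.2,0.034,-0.053,0.1],
  ],
)

```text
t: 0.93
ee_pos: [450.4, 405.5, 221.4]
orientation: [1.799, 1.918, -0.606]
ft_force: [0.6, 0.6, 0.2]
width: 39.7
```

```bash
python3 - <<'E'
from plan import *
print(ctrl.get_obs()['width'],ctrl.get_obs()['ee_pos'],ctrl.get_obs()['qpos'].round(2))
plan((505,370,150),0,38)
E
```

```text
39.66143414733373 [450.43425137 405.45557493 221.4117363 ] [ 0.91  0.65  1.39 -0.39  1.61  0.93]
3 t 0.9333 rem [ 54.6 -35.5 -71.4] ang 3.9
[3.5, 17.9, 26.6, 0.007, -0.011, 0.019]
[4.1, 18.0, 26.4, 0.007, -0.011, 0.019]
[4.7, 18.1, 26.2, 0.007, -0.011, 0.019]
```

move_arm(
  deltas=[
    [3.5,17.9,26.6,0.007,-0.011,0.019],
    [4.1,18,26.4,0.007,-0.011,0.019],
    [4.7,18,26.2,0.007,-0.011,0.019],
  ],
)

```text
t: 1.18
ee_pos: [509.6, 370.1, 150.6]
orientation: [1.846, 1.828, -0.628]
ft_force: [0.2, 0.7, 0.1]
width: 39.5
```

```bash
python3 - <<'E'
from plan import *
grab('scene','s1');grab('top','t1');grab('wrist','w1')
cv2.imwrite('pics/c1.png',cv2.resize(np.hstack([load(k)['frame'] for k in('s1','t1','w1')])[:,:,::-1],(800,200)))
plan((511,312,60),0,38)
E
```

```text
3 t 1.3333 rem [  2.8 -56.3 -88.9] ang 0.6
[3.6, 1.0, 34.9, -0.001, 0.001, -0.003]
[3.5, 1.0, 34.9, -0.001, 0.001, -0.003]
[3.5, 0.9, 34.9, -0.001, 0.001, -0.003]
```

View pics/s1.png

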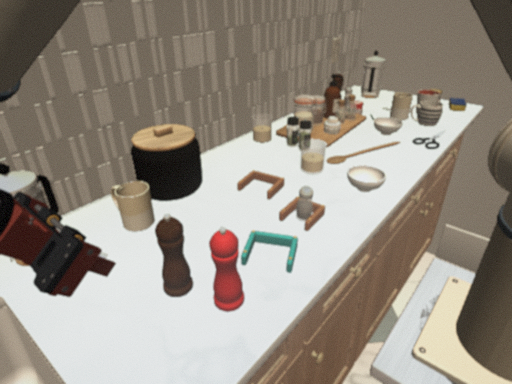

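View pics/t1.png

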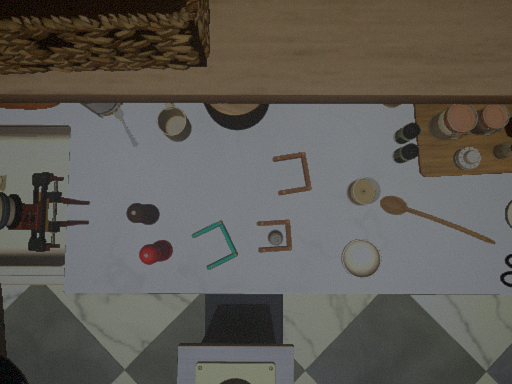

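View pics/w1.png

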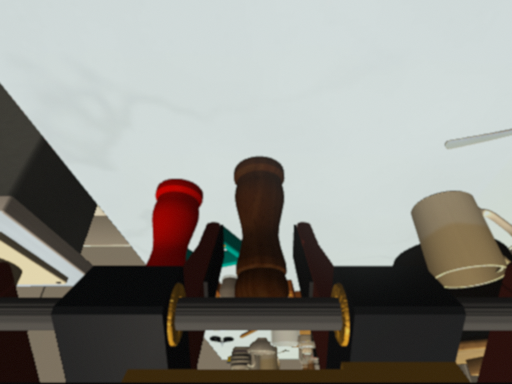

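The images show the open fingers pointing at the dark mill: in the top view the tips are at (88,204) and (88,222), with the mill at (140,213), and in the wrist view the mill sits between the fingers at (260,230). The red mill is well to the side. I'll lower the tool behind the dark mill.

move_arm(
  deltas=[
    [3.6,1,34.9,0,0,-0.003],
    [3.5,1,34.9,0,0,-0.003],
    [3.5,0.5,34.9,0,0,-0.003],
  ],
)

```text
t: 1.58
ee_pos: [514.1, 320.3, 66.0]
orientation: [1.841, 1.843, -0.613]
ft_force: [0.1, 0.5, -0.4]
width: 39.3
```

```bash
python3 - <<'E'
from plan import *
plan((511,300,11),0,38)
E
```

```text
2 t 1.5833 rem [ -3.1 -20.3 -55. ] ang 0.9
[8.6, -1.8, 28.0, 0.005, -0.005, -0.001]
[8.8, -1.7, 28.0, 0.005, -0.005, -0.001]
```

move_arm(
  deltas=[
    [8.6,-1.8,28,0.005,-0.005,0],
    [6,-1,19,0.005,-0.005,0],
    [0,0,0,0,0,0],
  ],
)

```text
t: 1.83
ee_pos: [508.0, 301.0, 17.3]
orientation: [1.839, 1.839, -0.637]
ft_force: [-0.7, -0.4, -0.9]
width: 39.3
```

```bash
python3 - <<'E'
from plan import *
grab('scene','s2');grab('top','t2')
cv2.imwrite('pics/c2.png',cv2.resize(np.hstack([load('s2')['frame'][180:340,60:270],load('t2')['frame'][140:300,50:260]])[:,:,::-1],(800,305)))
W=cloud(load('t2'));m=(W[...,2]<25)&(W[...,2]>4)&(W[...,1]>255)&(W[...,1]<330)&(W[...,0]>440)&(W[...,0]<590);print(W[m].min(0),W[m].max(0),m.sum())
plan((511,300,11),0,38)
E
```

```text
[440.70466066 256.06864      4.01410463] [589.2082068  328.95542261  24.71238607] 58
1 t 1.9333 rem [ 1.1 -3.6 -9.3] ang 0.2
[2.9, 1.0, 9.5, 0.002, -0.002, -0.001]
```

View pics/c2.png

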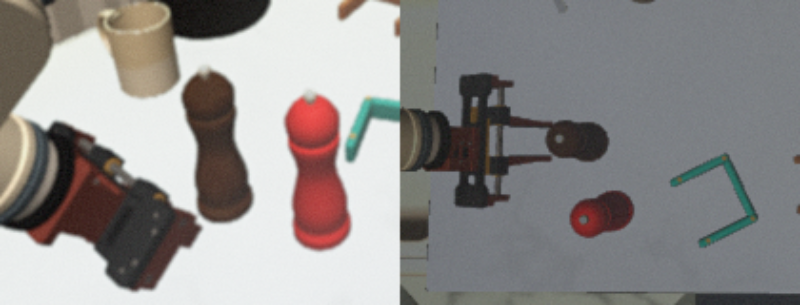

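```bash
python3 - <<'E'
from plan import *
plan((511,280,11),0,38)
E
```

```text
1 t 1.9333 rem [  1.1 -23.6  -9.3] ang 0.2
[-12.9, 1.0, 21.8, 0.002, -0.002, -0.001]
```

move_arm(
  deltas=[
    [-6.5,0.5,11,0,0,0],
    [-6.5,0.5,11,0,0,0],
    [-4,0,3.1,0,0,0],
    [-4,1,3.1,0,0,0],
    [-4,2,3.1,0,0,0],
  ],
)

```text
t: 2.35
ee_pos: [517.1, 267.8, 16.9]
orientation: [1.841, 1.843, -0.611]
ft_force: [0.1, 0.3, -0.1]
width: 39.3
```

```bash
python3 - <<'E'
from plan import *
grab('scene','s3');grab('top','t3')
cv2.imwrite('pics/c3.png',cv2.resize(np.hstack([load('s3')['frame'][180:340,60:270],load('t3')['frame'][140:300,50:260]])[:,:,::-1],(800,305)))
print(ctrl.get_obs()['ft_force'],ctrl.get_obs()['ee_pos'])
plan((511,270,11),0,38)
E
```

```text
[0.02580699 0.79697112 0.26485226] [517.42012608 267.37292687  16.83337362]
1 t 2.45 rem [-6.4  2.6 -5.8] ang 0.9
[5.6, -6.5, 3.0, 0.011, -0.01, -0.004]
```

View pics/c3.png

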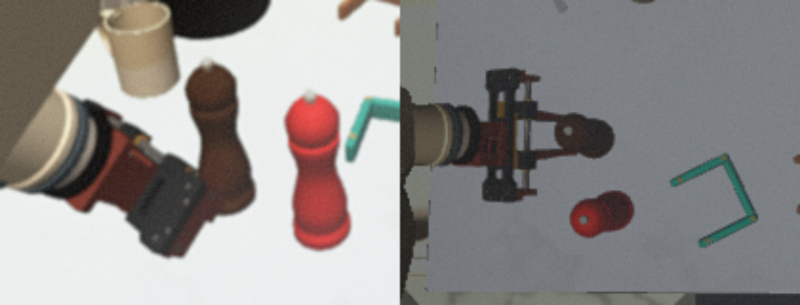

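```bash
python3 - <<'E'
from plan import *
for n in('t3','s3'):
    W=cloud(load(n));m=(W[...,2]>30)&(W[...,2]<300)&(W[...,1]>240)&(W[...,0]<480)&(W[...,0]>350)&(W[...,1]<420);q=W[m]
    print(n,len(q),'grip lowx: minx',np.percentile(q[:,0],1),'min y',np.percentile(q[:,1],[0,1,5]),)
    m=(W[...,2]>30)&(W[...,2]<172)&(abs(W[...,0]-412)<45)&(abs(W[...,1]-205)<38);q=W[m];print('red',q.min(0),q.max(0))
E
```

```text
t3 458 grip lowx: minx 430.27250815885793 min y [290.04081736 291.66994681 296.91558568]
red [385.70352707 178.23533047  30.22315884] [437.44926415 233.04004066 170.77472584]
s3 3522 grip lowx: minx 408.09864909177924 min y [292.32056075 299.59813427 312.90285903]
red [381.0472261  189.41988631  30.14298518] [427.82117732 235.45011073 170.91837386]
```

move_arm(
  deltas=[
    [6,0,3.5,0.005,-0.005,0],
    [1,0,1,0.005,-0.005,0],
    [-4.5,2.5,3.5,0,0,0],
    [-4.5,4,3.5,0,0,0],
    [-4.5,4,3.5,0,0,0],
  ],
)

```text
t: 2.87
ee_pos: [528.9, 254.3, 8.5]
orientation: [1.841, 1.836, -0.629]
ft_force: [-1.4, 2.0, 1.7]
width: 39.5
```

```bash
cat > chk.py <<'E'
from plan import *
import sys
from scipy.optimize import least_squares
def mill(tag,g):
    S=cloud(load(tag));c=np.array(load(tag)['cam_to_world'])[:3,3]
    P=S.reshape(-1,3);P=P[np.hypot(P[:,0]-g[0],P[:,1]-g[1])<60]
    return P
k=sys.argv[1]
o=ctrl.get_obs();print('tcp',o['ee_pos'].round(1),'F',o['ft_force'].round(1),'w',round(o['width'],1),'t',o['t'])
s=grab('scene','s'+k);t=grab('top','t'+k)
T=cloud(t);f=t['frame'].astype(int)
g=o['ee_pos'][:2]+np.array([0,-29])
m=(T[...,2]>152)&(T[...,2]<176)&(np.hypot(T[...,0]-g[0],T[...,1]-g[1])<45)
q=T[m];print('head',q.mean(0).round(1),len(q), 'finial',T[m&(T[...,2]>164)].mean(0).round(1))
a=cv2.resize(s['frame'][100:340],(400,188*1));
cv2.imwrite('pics/c%s.png'%k,cv2.resize(np.hstack([s['frame'][120:330,60:320],t['frame'][100:310,70:330]])[:,:,::-1],(800,323)))
E
python3 chk.py 4
```

```text
tcp [528.9 254.3   8.5] F [-1.4  2.   1.7] w 39.5 t 2.8667
head [526.5 216.4 158.1] 174 finial [527.5 216.6 168.6]
```

View pics/c4.png

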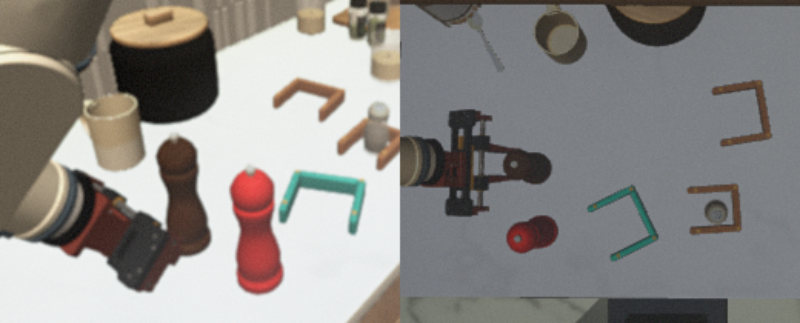

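move_arm(
  deltas=[
    [-5.6,3.5,4.2,0,0,0],
    [-5.6,3.5,4.3,0,0,0],
    [-5.6,3.5,4.3,0,0,0],
    [-5.6,3.5,4.3,0,0,0],
    [-5.6,3.5,4.3,0,0,0],
  ],
)

```text
t: 3.38
ee_pos: [547.7, 215.1, 8.8]
orientation: [1.842, 1.836, -0.63]
ft_force: [-0.7, 0.3, -0.8]
width: 39.7
```

```bash
python3 chk.py 5
```

```text
tcp [547.7 215.1   8.8] F [-0.7  0.3 -0.8] w 39.7 t 3.3833
head [552.5 180.8 157.8] 179 finial [553.4 180.7 169.4]
```

View pics/c5.png

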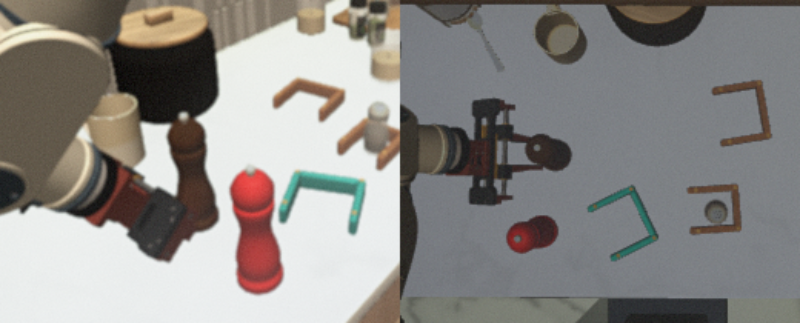

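move_arm(
  deltas=[
    [-4.4,4,3.4,0,0,0],
    [-4.4,3.5,3.4,0,0,0],
    [-4.4,3.5,3.4,0,0,0],
    [-4.4,3,3.4,0,0,0],
    [-4.4,3,3.4,0,0,0],
  ],
)

```text
t: 3.9
ee_pos: [566.1, 185.2, 9.1]
orientation: [1.842, 1.836, -0.629]
ft_force: [-0.4, 0.6, 0.6]
width: 39.5
```

```bash
python3 chk.py 6
```

```text
tcp [566.1 185.2   9.1] F [-0.4  0.6  0.6] w 39.5 t 3.9
head [570.6 152.6 158. ] 175 finial [571.1 153.  168.9]
```

View pics/c6.png

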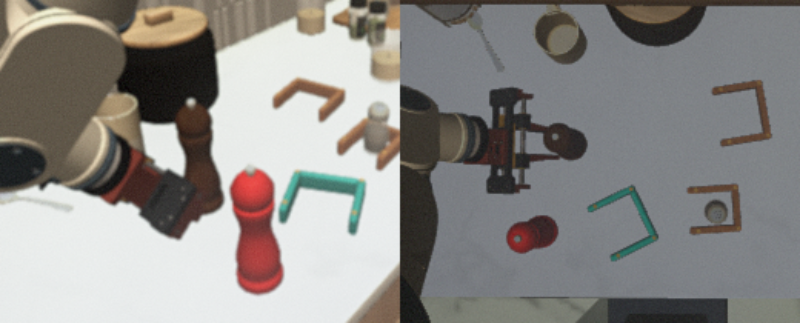

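move_arm(
  deltas=[
    [-5.1,2,4,-0.019,0,-0.024],
    [-5.1,1.8,4,-0.019,0,-0.024],
    [-5.1,1.5,4,-0.019,0,-0.024],
    [-5.1,1.2,4,-0.019,0,-0.024],
    [-5.1,1,4,-0.019,0,-0.024],
  ],
)

```text
t: 4.42
ee_pos: [576.8, 151.6, 8.9]
orientation: [1.666, 1.964, -0.567]
ft_force: [0.0, 1.8, -0.0]
width: 39.4
```

```bash
cat >> chk.py <<'E'
C=np.array([625.3,-149.9]);u=np.array([-.155,.988]);v=np.array([.988,.155])
for n,p in(('tcp',o['ee_pos'][:2]),('mill',T[m&(T[...,2]>164)].mean(0)[:2])):print(n,'dock frame x',((p-C)@v).round(1),'y',((p-C)@u).round(1))
R=Rn.from_rotvec(o['orientation']).as_matrix();print('phi',np.degrees(np.arctan2(R[1,1],R[0,1])).round(1),'roll',np.degrees(R[2,1]).round(1),'lean',np.degrees(np.arccos(-R[2,2])).round(1))
E
python3 chk.py 7
```

```text
tcp [576.8 151.6   8.9] F [ 0.   1.8 -0. ] w 39.4 t 4.4167
head [584.7 119.5 157.8] 170 finial [585.5 120.5 168.7]
tcp dock frame x -1.2 y 305.4
mill dock frame x 2.6 y 273.3
phi 9.5 roll 0.3 lean 37.9
```

View pics/c7.png

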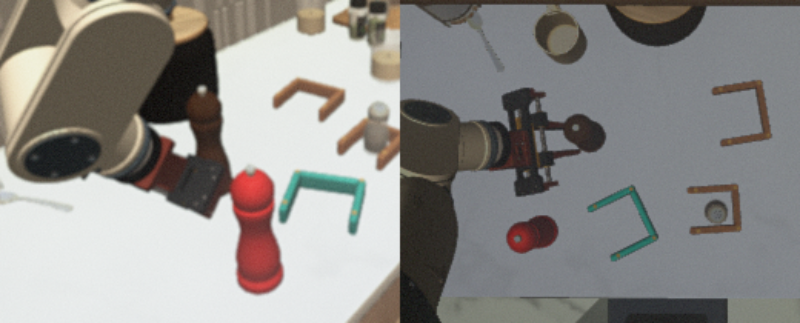

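```bash
python3 - <<'E'
from plan import *
S=cloud(load('s7'));T=cloud(load('t7'))
for n,P in(('s',S.reshape(-1,3)),('t',T.reshape(-1,3))):
    m=(P[:,2]>60)&(P[:,1]>160)&(P[:,1]<600)&(P[:,0]>100)&(P[:,0]<620)&~((np.hypot(P[:,0]-412,P[:,1]-205)<45))
    q=P[m]
    for a in range(100,620,50):
        r=q[(q[:,0]>=a)&(q[:,0]<a+50)]
        if len(r):print(n,a,len(r),'zmin',np.percentile(r[:,2],1).round(),'z max',r[:,2].max().round(),'y',np.percentile(r[:,1],[1,99]).round())
W=cloud(load('t0'));C=np.array([625.3,-149.9]);u=np.array([-.155,.988]);v=np.array([.988,.155])
P=W[(W[...,2]>20)&(W[...,2]<36)];D=np.c_[(P[:,:2]-C)@v,(P[:,:2]-C)@u];D=D[(abs(D)<70).all(1)]
for nm,k in(('lo',(D[:,0]<-35)&(D[:,1]>-35)),('hi',(D[:,0]>35)&(D[:,1]>-35)),('back',D[:,1]<-35)):
    q=D[k];i=0 if nm!='back' else 1
    print(nm,len(q),q[:,i].mean().round(1),q.min(0).round(1),q.max(0).round(1),'slope',np.polyfit(q[:,1-i],q[:,i],1).round(3))
E
```

```text
s 100 9662 zmin 417.0 z max 503.0 y [218. 274.]
s 150 2062 zmin 449.0 z max 504.0 y [214. 291.]
s 200 19 zmin 486.0 z max 501.0 y [224. 249.]
s 350 5624 zmin 402.0 z max 503.0 y [246. 322.]
s 400 9300 zmin 286.0 z max 503.0 y [257. 361.]
s 450 4948 zmin 75.0 z max 452.0 y [183. 394.]
s 500 4128 zmin 74.0 z max 415.0 y [191. 401.]
s 550 1477 zmin 69.0 z max 373.0 y [229. 375.]
s 600 11 zmin 71.0 z max 294.0 y [245. 364.]
t 200 11 zmin 532.0 z max 544.0 y [243. 245.]
t 250 56 zmin 541.0 z max 573.0 y [245. 251.]
t 300 1649 zmin 703.0 z max 749.0 y [161. 218.]
t 350 1551 zmin 645.0 z max 750.0 y [160. 217.]
t 400 945 zmin 509.0 z max 663.0 y [238. 319.]
t 450 1993 zmin 92.0 z max 597.0 y [174. 326.]
t 500 2174 zmin 74.0 z max 443.0 y [173. 384.]
t 550 1887 zmin 83.0 z max 375.0 y [182. 346.]
t 600 384 zmin 66.0 z max 299.0 y [181. 355.]
lo 116 -48.6 [-54.3 -34.2] [-42.1  38.3] slope [-8.0000e-03 -4.8608e+01]
hi 121 47.2 [ 41.1 -34.5] [54.4 39.8] slope [-1.1000e-02  4.7201e+01]
back 183 -44.5 [-53.6 -51.8] [ 54.  -35.3] slope [ -0.    -44.472]
```

move_arm(
  deltas=[
    [-6,0,4.6,0,0,0],
    [-7.1,0,5.5,0,0,0],
    [-7.1,0,5.5,0,0,0],
    [-7.1,0,5.5,0,0,0],
    [-7.1,0,5.5,0,0,0],
  ],
)

```text
t: 4.93
ee_pos: [584.0, 106.4, 9.2]
orientation: [1.666, 1.964, -0.567]
ft_force: [-0.3, 1.6, -0.5]
width: 39.5
```

move_arm(
  deltas=[
    [-7.1,0,5.5,0,0,0],
    [-7.1,0,5.5,0,0,0],
    [-7.1,0,5.5,0,0,0],
    [-7.1,0,5.5,0,0,0],
    [-6,0,4.6,0,0,0],
  ],
)

```text
t: 5.35
ee_pos: [592.0, 57.4, 9.3]
orientation: [1.668, 1.963, -0.568]
ft_force: [-0.6, 0.5, -0.3]
width: 39.5
```

```bash
python3 chk.py 8
```

```text
tcp [592.   57.4   9.3] F [-0.6  0.5 -0.3] w 39.5 t 5.35
head [600.4  24.3 157.9] 183 finial [601.2  24.1 169.1]
tcp dock frame x -0.8 y 210.0
mill dock frame x 3.2 y 175.7
phi 9.4 roll 0.3 lean 37.9
```

View pics/c8.png

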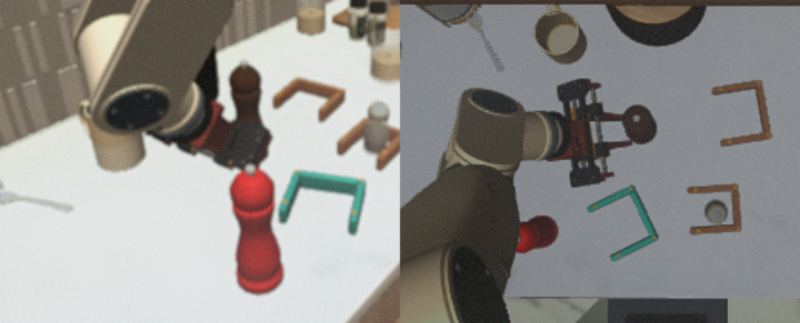

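move_arm(
  deltas=[
    [-6,-0.5,4.6,0,0,0],
    [-7.1,-0.5,5.5,0,0,0],
    [-7.1,-0.5,5.5,0,0,0],
    [-7.1,-0.5,5.5,0,0,0],
    [-7.1,-0.3,5.5,0,0,0],
  ],
)

```text
t: 5.87
ee_pos: [597.4, 12.2, 9.5]
orientation: [1.667, 1.964, -0.566]
ft_force: [-0.2, 0.5, -0.2]
width: 39.4
```

move_arm(
  deltas=[
    [-7.1,0,5.5,0,0,0],
    [-7.1,0,5.5,0,0,0],
    [-6,0,4.6,0,0,0],
    [-5,0,3.9,0,0,0],
    [-4,0,3.1,0,0,0],
  ],
)

```text
t: 6.28
ee_pos: [603.7, -29.8, 9.6]
orientation: [1.668, 1.963, -0.567]
ft_force: [0.1, 0.4, -1.1]
width: 39.6
```

```bash
python3 chk.py 9
```

```text
tcp [603.7 -29.8   9.6] F [ 0.1  0.4 -1.1] w 39.6 t 6.2833
head [611.9 -60.8 157.9] 177 finial [612.5 -60.9 169.3]
tcp dock frame x -2.7 y 122.0
mill dock frame x 1.1 y 90.0
phi 9.4 roll 0.3 lean 37.9
```

View pics/c9.png

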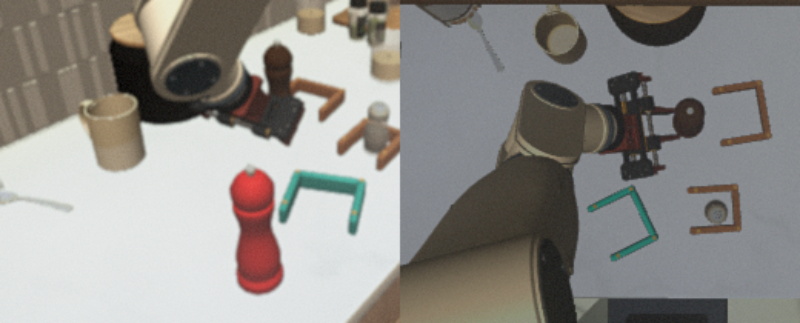

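move_arm(
  deltas=[
    [-5.5,0,4.3,0,0,0],
    [-5.5,0,4.3,0,0,0],
    [-5.5,0,4.3,0,0,0],
    [-5.5,0,4.3,0,0,0],
    [-5.5,0,4.3,0,0,0],
  ],
)

```text
t: 6.8
ee_pos: [610.3, -65.2, 9.6]
orientation: [1.666, 1.965, -0.565]
ft_force: [-0.9, 0.1, -0.1]
width: 39.7
```

move_arm(
  deltas=[
    [-5.5,0,4.3,0,0,0],
    [-5.5,0,4.3,0,0,0],
    [-5.5,0,4.3,0,0,0],
    [-4,0,3.1,0,0,0],
    [-3,0,2.4,0,0,0],
  ],
)

```text
t: 7.22
ee_pos: [615.7, -99.0, 9.6]
orientation: [1.667, 1.964, -0.566]
ft_force: [-1.1, 0.4, 0.3]
width: 39.7
```

```bash
python3 chk.py 10
```

```text
tcp [615.7 -99.    9.6] F [-1.1  0.4  0.3] w 39.7 t 7.2167
head [ 624.  -128.1  157.8] 182 finial [ 625.1 -128.6  169. ]
tcp dock frame x -1.6 y 51.8
mill dock frame x 3.1 y 21.1
phi 9.5 roll 0.3 lean 37.9
```

View pics/c10.png

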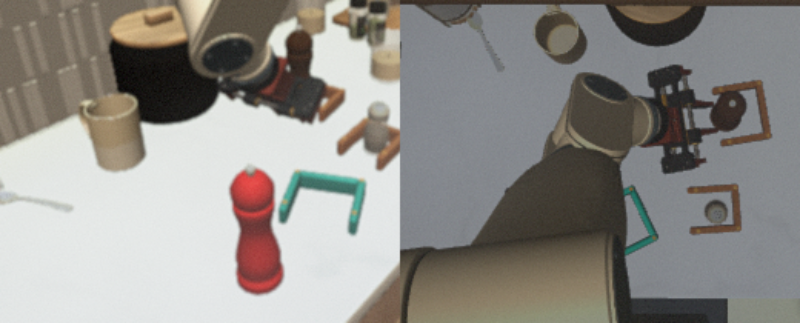

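move_arm(
  deltas=[
    [-4,-0.3,3.1,0,0,0],
    [-4,-0.3,3.1,0,0,0],
    [-4,0,3.1,0,0,0],
    [-4,0,3.1,0,0,0],
    [-2.5,0,2,0,0,0],
  ],
)

```text
t: 7.73
ee_pos: [619.3, -123.1, 9.5]
orientation: [1.665, 1.965, -0.565]
ft_force: [-0.4, 0.4, -0.9]
width: 39.5
```

```bash
python3 chk.py 11; python3 - <<'E'
import cv2
cv2.imwrite('pics/z11.png',cv2.resize(cv2.imread('pics/t11.png')[130:220,220:340],None,fx=6,fy=6,interpolation=cv2.INTER_CUBIC))
E
```

```text
tcp [ 619.3 -123.1    9.5] F [-0.4  0.4 -0.9] w 39.5 t 7.7333
head [ 627.2 -152.   157.9] 179 finial [ 629.2 -152.5  168.6]
tcp dock frame x -1.8 y 27.4
mill dock frame x 3.4 y -3.1
phi 9.5 roll 0.3 lean 37.9
```

View pics/z11.png

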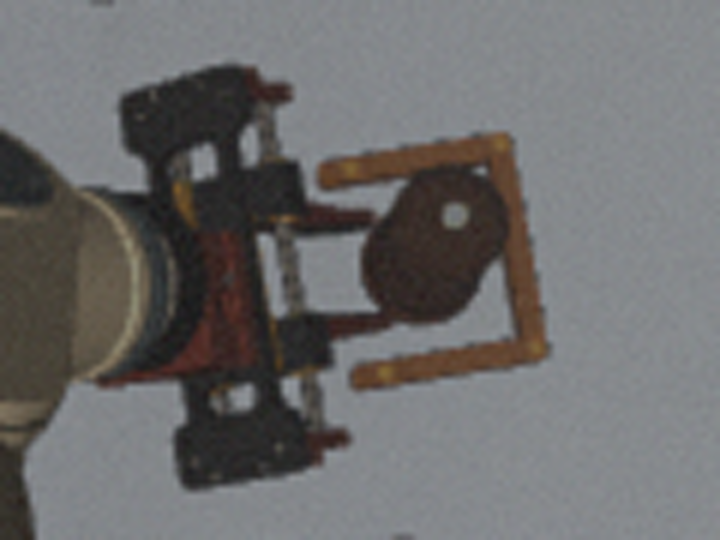

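The enlarged view shows the mill upright with its foot inside the U. Its measured centre is at about (3, -3) mm in the dock's frame, within the limit of about ±11 mm. I'll back straight out along the dock's axis, then lift.

move_arm(
  deltas=[
    [6,0,-4.7,0,0,0],
    [10,0,-7.8,0,0,0],
    [14,0,-11,0,0,0],
    [14,0,-11,0,0,0],
    [14,0,-11,0,0,0],
  ],
)

```text
t: 8.25
ee_pos: [605.6, -48.3, 9.8]
orientation: [1.671, 1.96, -0.568]
ft_force: [-0.2, 0.4, -0.1]
width: 39.6
```

move_arm(
  deltas=[
    [5,0,-20,0,0,0],
    [0,0,-28,0,0,0],
    [0,0,-28,0,0,0],
    [0,0,-28,0,0,0],
    [0,0,0,0,0,0],
  ],
)

```text
t: 8.67
ee_pos: [590.3, 31.2, 89.4]
orientation: [1.664, 1.97, -0.57]
ft_force: [0.5, -0.3, -0.1]
width: 39.2
```

```bash
python3 - <<'E'
from plan import *
from scipy.optimize import least_squares
s=grab('scene','s12');t=grab('top','t12');print(ctrl.get_obs()['ee_pos'],ctrl.get_obs()['ft_force'])
T=cloud(t);T0=cloud(load('t0'));S=cloud(s)
C=np.array([625.3,-149.9]);u=np.array([-.155,.988]);v=np.array([.988,.155])
def loc(W,z0,z1):
    P=W[(W[...,2]>z0)&(W[...,2]<z1)];D=np.c_[(P[:,:2]-C)@v,(P[:,:2]-C)@u,P[:,2]];return D[(abs(D[:,:2])<39).all(1)]
for n,W in(('top',T),('scene',S)):
    print(n,'finial',loc(W,164,176).mean(0))
    for a,b,r in((2,12,29),(32,45,26),(135,155,25)):
        q=loc(W,a,b)
        if len(q)>8: print(a,b,len(q),least_squares(lambda p:np.hypot(q[:,0]-p[0],q[:,1]-p[1])-r,[0,0],loss='soft_l1').x.round(1),q.min(0).round(),q.max(0).round())
for n,(x0,x1,y0,y1) in dict(mug=(155,190,105,142),candle=(345,382,175,208),bowl=(338,384,235,280),shaker=(262,292,224,250)).items():
    a,b=T0[y0:y1,x0:x1],T[y0:y1,x0:x1];print(n,np.nanmean(a[a[...,2]>40],0).round(1),np.nanmean(b[b[...,2]>40],0).round(1))
cv2.imwrite('pics/z12.png',cv2.resize(np.hstack([s['frame'][120:300,180:420],t['frame'][100:280,180:420]])[:,:,::-1],(800,300)))
E
```

```text
[588.80191027  28.47912523  86.53149505] [-0.2057936  -0.28896996  0.37830201]
top finial [  3.31685672  -2.8005452  168.9664788 ]
2 12 106 [-3.4  4.5] [-39. -38.   2.] [39. 38. 12.]
32 45 24 [ 1.  -1.6] [-26. -22.  33.] [24. 25. 44.]
135 155 174 [ 4.5 -3.8] [-21. -27. 138.] [ 26.  21. 155.]
scene finial [4.10240654e-02 1.07241577e+00 1.67335441e+02]
2 12 69 [-1.5 -1.3] [-37. -39.   2.] [39. 33. 12.]
32 45 84 [-1.9 -0.2] [-29. -12.  32.] [17. 28. 45.]
135 155 149 [ 2.5 -4.4] [-24. -13. 135.] [ 21.  24. 155.]
mug [758.6 170.4  77.9] [758.5 170.1  78.5]
candle [ 574.8 -350.2   58.1] [ 575.  -349.9   58.1]
bowl [ 392.9 -342.5   48.5] [ 393.  -343.6   48.4]
shaker [ 449.3 -107.2   76.8] [ 449.7 -107.    76.5]
```

View pics/z12.png

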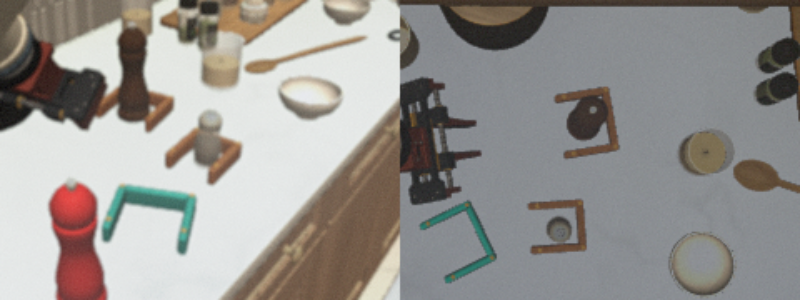

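The mill stands upright in the wide brown dock, the gripper is clear of it, and the other things haven't moved. I'll hand the job in.

```bash
python3 -c "
from workcell import ctrl
print(ctrl.close_job())"
```

```text
the job is handed in; nothing more can be done
None
```

The dark pepper mill is in the wide brown dock, upright, with its whole foot inside. I pushed it low on the foot with two fingertips held about 40 mm apart and the tool leaning back 38°. It went past the red mill, onto the dock's axis and in through the mouth. I then backed the gripper out and lifted it clear. The job was handed in at about 9 s of the 54 s allowed.

- **Fit:** the last images put the mill's centre within about 5 mm of the bay's centre, where about 11 mm is allowed. The top and scene cameras disagreed by 3–4 mm, but both readings are inside the limit.
- **Forces:** wrist force read about 3 N or less at every check.
- **Other things:** the mug, bowl, candle and shaker measured within about 1 mm of where they started. I checked the red mill and the turquoise dock only by eye, and they looked untouched.

No check failed.

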